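# Slacken the knurled hand nut and draw the strap clamp off the gear

### The arm

A 7-joint arm with a two-finger parallel gripper is mounted at the origin on the work surface. World frame = base frame: x ahead of the robot, y to its left, z up, the work surface at z = 0. Lengths are in m, angles in rad, forces in N, time in s.
With the tool pointing down it reaches from about 0.425 to 0.875 m from the base axis. Payload 4.7 kg.
Tool frame: the origin (TCP) lies between the finger pads; the fingertips stand manip.tip_reach ahead of it and the grasp point (between the pads) lies 8 mm behind it (manip.tip_reach is the distance from the TCP to the fingertips, in m); z points along the fingers, y is the line along which they close (so a half turn about z gives the same grasp; the last joint's range is limited). The gripper opens to 87 mm and grips with 3 to 60 N. Pads are 19 mm wide; open, the fingers measure 117 mm over their backs; the gripper's body (75 mm by 190 mm) begins 51 mm behind the grasp point.
Start: joints at [1.292, 0.321, -0.07, 1.45, 0.023, 1.371, -0.057], TCP at [0.188, -0.622, 0.234] pointing down, gripper open.
Joint ranges: [-2.86, 2.86], [-0.3, 2.09], [-1.38, 1.24], [0.06, 2.45], [-1.56, 4.7], [0.09, 2.05], [-2.69, 2.69]. Speed limits (rad/s): [2.57, 2.57, 3.14, 3.14, 3.14, 3.14, 3.14].

### API

Orientations are given as a 3x3 rotation matrix whose columns are the frame's x, y, z axes.
In Python, from station import manip, vision, ticket gives the robot as it stands.
- The arm moves only by the tool send_rows, never from a script. Its argument "targets" is a list of rows, each a list of 3 entries, a list of its own where there are three numbers: the shift along the tool's x, y, z in cm, then the turn, a rotation vector about the tool's x, y, z in rad, then the opening, from 0 (shut) to 1 (fully open). A call has 1 to 8 rows; each row is the pose to reach, as a shift and turn from the pose commanded when the call began, along the tool's axes at that moment; what a row does not reach only later rows make up. A row lasts 1/12 s, in which the tool goes at most 41.7 mm and 7.16 degrees, less where a joint would pass 70% of its speed; a pose out of reach is approached as far as the arm can. A call with a gripper value outside its range is refused whole. The fingers move at their own pace and stop on an object; the grip force is fixed at half the most. Time passes only in rows, so rows that repeat a pose let the fingers close. It gives the time, the measured TCP pose, the force, the opening and the grip force at its end, in the units of the state.
- manip.read_state(): the state, without advancing time (a new reading comes with each control period).
- vision.capture(name): name is "scene" or "top" or "wrist"; returns a dict with "image" (384x512x3 uint8, red, green, blue), "mtx" (3x3 intrinsics, pixels), "k1" (the pictures are not rectified: a ray, as slopes to the right and down, at radius r is drawn at 1 + k1 r^2 times it, then the intrinsics apply), "R" (3x3) and "t" (3): a world point X has camera coordinates R X + t. Camera axes: x right, y down, z forward; pixel columns grow to the right and rows downward; lengths in m; the calibration is good to about 2 mm. A picture is of the moment at which its call begins. There is no depth.
- ticket.job_done(): hands the job in; it is judged then, once.
The state is a dict: "clock": time; "joint_pos": joint angles; "joint_vel": joint speeds; "effort": joint torques, N m; "position": TCP position; "eef_rot": TCP orientation; "force": force on the tool from outside, world axes, zero at the start; "torque": the same for the moment, N m; "gripper_width": opening from 0.0 (shut) to 1.0 (fully open); "gripper_force": force on a finger pad.
Only numpy, scipy, OpenCV 4.12 (cv2) and the standard library are available. Lean on these libraries where they do the work, as an engineer would, in place of code of your own. Each camera call takes 0.05 s, during which the arm holds its last target. There are 200 camera calls.

### The job

Free the gear clamped in the jig: roll a fingertip round the knurled rim of the hand nut, anticlockwise seen from above, until the nut is backed off two full turns and its foot has come up out of the strap clamp. Then push the nose of the strap straight back, away from the gear, until no part of it is over the gear any more. Leave the nut on its stud and the gear seated on its plug, lift nothing, and leave the other things on the bench where they are.

Things in the scene. Friction and masses are not known exactly. Their poses are not given: they have to be found in the camera images.
- jig: the jig, bolted down; grey base plate 262 x 120 x 20 mm. Origin: at bench height on the vertical axis of the stud and nut. x: level, along the strap from the stud towards the gear (its plug is at x = +124 mm); z up. The plate spans x -73 to +189, y -60 to +60 mm. A heel block under the strap's rear stays below the strap
- nut (a joint): angle of the hand nut on the stud, rad: 0 screwed tight (start), grows anticlockwise seen from above, which loosens it: 6.283 per full turn; the nut rises 4 mm per turn. It turns with 0.08 N m (about 1.8 N at the rim) and stays where it is left
- stud_top (a point): upper end of the fixed stud, 16 mm thick, on the nut's axis, 109.5 mm above the bench; it stands 12 mm above the nut's top face when the nut is tight, and is flush with it at three turns
- nut_rim (a point): on the nut's axis at half height of its knurled rim, 88.5 mm above the bench when tight; turns and rises with the nut. The nut is a bright steel disc with a knurled rim, 90 mm in diameter, 18 mm thick (79.5 to 97.5 mm above the bench when tight), on a foot 36 mm in diameter, 17 mm high, whose lowest 6 mm stand in a recess of the strap when tight
- nut_top (a point): centre of the nut's flat top face, 97.5 mm above the bench when tight; turns and rises with the nut. Its x axis points to a dark drilled hole 9 mm wide in the top face, 37 mm from the axis, which shows the turn (when tight it points towards the gear)
- strap (a joint): slide of the strap clamp, m: 0 clamping (start), grows as the strap moves back from the gear along the jig's -x, to 0.030 at its stop. While the nut's foot stands in its 6 mm deep recess (nut below 1.5 turns) the strap is locked. Free, it slides with about 2.5 N and stays where it is left
- strap_nose (a point): middle of the upper edge of the strap's nose, 68.5 mm above the bench, at jig x = +84 mm when clamping. The strap is a dark steel bar 146 x 44 x 16 mm (52.5 to 68.5 mm above the bench). Its nose, a flat upright face looking along jig +x, stands over the gear's rim, 16 mm in from the tooth tips: at a slide of 16 mm it is just off the gear
- plug (a point): jig point where the gear sits: centre of the rest ring's upper face, 28 mm above the bench, at jig x = +124 mm. The plug is 28 mm in diameter and ends 2 mm below the gear's top face
- gear: steel spur gear, 112 mm over the teeth, 24 mm thick, 31 mm bore, 0.9 kg, loose, lying flat on the rest ring over the plug; origin at the centre of its underside (28 mm above the bench), z up; its top face is 52 mm above the bench. It must stay seated
- pinion: bystander: loose steel pinion, 60 mm wide, 40 mm high with its hub, on the bench; origin at the centre of its underside
- vblock: bystander: loose steel V-block, 60 x 50 x 44 mm high, on the bench; origin at the centre of its underside
- wrench: bystander: loose open-ended wrench, 180 mm long, lying on the bench
- bearing: bystander: loose bearing ring, 62 mm wide, 18 mm high, on the bench; origin at the centre of its underside
There are look-alikes about, which are no part of the job. Leave any orange look-alike of the gear alone.

How it is judged:
On the way:
1. the nut is backed off about two turns (at least 1.75) while the strap is still at its clamping place (value of joint nut above 11 rad and value of joint strap below 0.006 m), for 0.1 s.
At the end, for the whole second after the job is handed in: the nut stands 1.75 to 3 turns up from tight (11.0 to 18.85 rad), the strap has been pushed back more than 16.5 mm (its nose clear of the gear), and the gear lies flat and still on its rest ring within 5 mm of the plug's axis (value of joint nut between 11 and 18.85 rad and value of joint strap above 0.0165 m and horizontal distance between gear and plug below 0.005 m and z of gear in the frame of plug below 0.003 m and angle between gear's own z axis and vertical below 0.06 rad and linear speed of gear below 0.02 m/s); the robot touches nothing.
It fails at once if the gear is lifted or tipped off its seat (z of gear in the frame of plug above 0.008 m or angle between gear's own z axis and vertical above 0.15 rad).
It fails at once if a bystander is knocked away or carried (moved over 30 mm) (distance of any of pinion, vblock, wrench, bearing from where it was at the start of the episode above 0.03 m).
It also fails if it takes over 67 s, if anything falls off the work surface, if the arm or the gripper's body presses on something with over 40 N, if the wrist force passes 120 N, or if a joint passes its speed limit or range.

## Working session

There is one attempt and no reset: what is moved stays moved. The work goes in short steps, Python scripts to look and compute and a tool call to move; the robot and the scene stay as the last step left them, time stands still between calls to the robot, and variables do not carry over. Pictures are saved under pics/ and viewed, at most 10 in all, crops included, and the job is handed in when it is done.

Besides the shell and the picture viewer there is one more tool, called after "Emit:" as name([rows], argument=value, ...), one row to a line, values as JSON. send_rows: Moves the arm, as the interface text tells. Its arguments: {"type":"object","properties":{"targets":{"type":"array","items":{"type":"array"}}},"required":["targets"]}

```bash
mkdir -p pics
python3 - <<'E'
from station import manip, vision
import cv2, numpy as np
s=manip.read_state(); print(s['clock'],s['position'],s['eef_rot'],manip.tip_reach,s['gripper_width'])
ims=[]
for n in ("scene","top"):
    c=vision.capture(n); cv2.imwrite(f'pics/{n}0.png',c['image'][:,:,::-1]); print(n,c['mtx'],c['k1'],c['R'],c['t'])
    np.savez(f'{n}0.npz',**c)
E
```

```text
0.0 [ 0.1874162  -0.62185766  0.23246118] [[ 9.57413899e-01  2.88718214e-01 -6.47942133e-04]
 [ 2.88718919e-01 -9.57412284e-01  1.76177340e-03]
 [-1.11691690e-04 -1.87381949e-03 -9.99998238e-01]] 0.011 1.0005331918535199
scene [[347.44728789   0.         253.35688257]
 [  0.         347.44728789 189.52519119]
 [  0.           0.           1.        ]] 0.010537111857734012 [[-0.11473209  0.99319604 -0.01995424]
 [ 0.64824246  0.05963278 -0.75909528]
 [-0.7527405  -0.10002778 -0.65067364]] [ 0.0522195  -0.33273716  1.34048314]
top [[379.60083815   0.         252.02048322]
 [  0.         379.60083815 193.41170078]
 [  0.           0.           1.        ]] -0.11914992376341967 [[-0.05694006 -0.9983723  -0.0032519 ]
 [-0.97652804  0.05637134 -0.20788279]
 [ 0.20772773 -0.00866128 -0.97814834]] [0.05373624 0.60298566 0.90584163]
```

View pics/scene0.png

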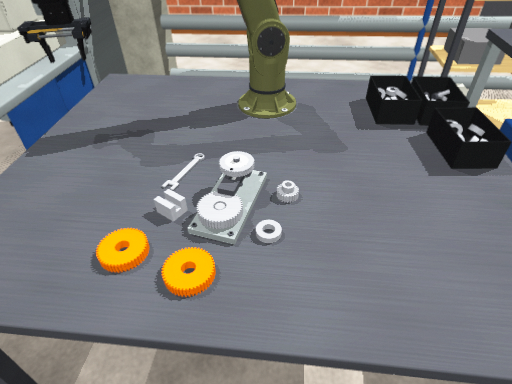

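View pics/top0.png

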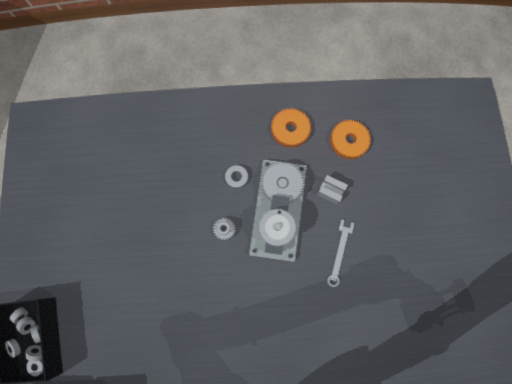

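The scene view shows the nut at about (237,160), with the gear below it at (219,209). The top view shows the nut at about (277,227), the gear at (283,182) and the jig upright, with the bystanders to both sides.

```bash
cat > h.py <<'E'
import numpy as np, cv2
def ray(c,px):
    d=(np.array(px,float)-[c['mtx'][0,2],c['mtx'][1,2]])/c['mtx'][0,0]
    u=d.copy()
    for _ in range(20): u=d/(1+c['k1']*(u@u))
    R=np.array(c['R']); o=-R.T@c['t']; return o, R.T@np.array([u[0],u[1],1])
def onz(c,px,z):
    o,d=ray(c,px); return o+d*(z-o[2])/d[2]
def proj(c,X):
    p=np.array(c['R'])@X+c['t']; u=p[:2]/p[2]; u=u*(1+c['k1']*(u@u))
    return u*c['mtx'][0,0]+[c['mtx'][0,2],c['mtx'][1,2]]
E
python3 - <<'E'
from h import *
t=dict(np.load('top0.npz')); s=dict(np.load('scene0.npz'))
for c,pn,pg,n in((t,(277.5,226),(283,182),'top'),(s,(237,160),(219,208),'scene')):
    print(n,onz(c,pn,.0975),onz(c,pg,.052))
    
a=cv2.resize(t['image'][150:270,235:315],None,fx=5,fy=5,interpolation=cv2.INTER_CUBIC)
b=cv2.resize(s['image'][145:245,185:275],None,fx=4,fy=4,interpolation=cv2.INTER_CUBIC)
o=np.zeros((600,770,3),np.uint8);o[:,:400]=a;o[:400,400:760]=b;cv2.imwrite('pics/z.png',o[:,:,::-1])
E
```

```text
top [ 0.51377832 -0.03756995  0.0975    ] [ 0.63317401 -0.06321569  0.052     ]
scene [ 0.5133853  -0.03368269  0.0975    ] [ 0.64729057 -0.0589156   0.052     ]
```

View pics/z.png

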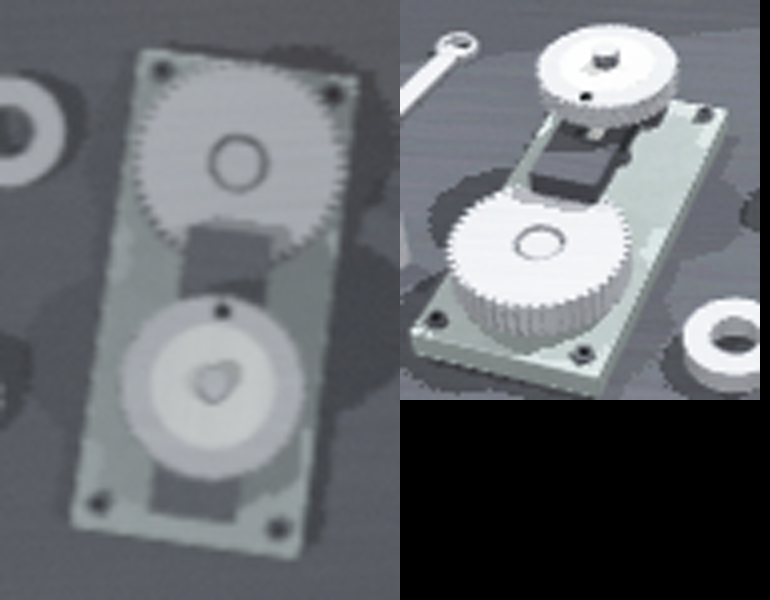

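The crop shows the nut's disc centred at about (277,227) in top and (236.6,162) in scene. The gear bore is at (282.3,182.4) in top and (219.6,205.5) in scene. The strap runs from the nut towards the gear and is clear on both sides.

Run:
```python
from h import *
t=dict(np.load('top0.npz')); s=dict(np.load('scene0.npz'))
for c,pn,pg,n in((t,(276.9,227),(282.3,182.4),'top'),(s,(236.6,162.2),(219.6,205.5),'scene')):
    N=onz(c,pn,.0975);G=onz(c,pg,.051);d=G-N
    print(n,N,G,np.hypot(*d[:2]),np.degrees(np.arctan2(d[1],d[0])))
```

```text
top [ 0.51143604 -0.03595058  0.0975    ] [ 0.63244807 -0.06140776  0.051     ] 0.12366073617991573 -11.880024628128055
scene [ 0.52295577 -0.03326184  0.0975    ] [ 0.63757441 -0.05940803  0.051     ] 0.11756298934670549 -12.850122962710062
```

Emit:
send_rows([
  [[44.5,-40.5,0],[0,0,0.504],0],
  [[44.5,-40.5,0],[0,0,0.504],0],
  [[44.5,-40.5,0],[0,0,0.504],0],
  [[44.5,-40.5,0],[0,0,0.504],0],
  [[44.5,-40.5,0],[0,0,0.504],0],
  [[44.5,-40.5,0],[0,0,0.504],0],
  [[44.5,-40.5,0],[0,0,0.504],0],
  [[44.5,-40.5,0],[0,0,0.504],0],
])

```text
clock: 0.77
position: [0.3586, -0.3356, 0.2333]
eef_rot: [[0.978, -0.21, -0.0], [-0.21, -0.978, -0.0], [-0.0, 0.0, -1.0]]
force: [1.0, -0.9, 0.9]
gripper_width: 0.479
gripper_force: 0.0
```

Emit:
send_rows([
  [[8.7,-25.4,0],[0,0,0],0],
  [[8.7,-25.4,0],[0,0,0],0],
  [[8.7,-25.4,0],[0,0,0],0],
  [[8.7,-25.4,0],[0,0,0],0],
  [[8.7,-25.4,0],[0,0,0],0],
  [[8.7,-25.4,0],[0,0,0],0],
  [[8.7,-25.4,0],[0,0,0],0],
  [[8.7,-25.4,0],[0,0,0],0],
])

```text
clock: 1.43
position: [0.4983, -0.1013, 0.2335]
eef_rot: [[0.98, -0.2, 0.001], [-0.2, -0.98, 0.003], [0.0, -0.003, -1.0]]
force: [0.7, -0.5, 0.1]
gripper_width: 0.009
gripper_force: 0.0
```

Run:
```python
from h import *
from station import manip,vision
print(manip.read_state())
w=vision.capture('wrist');t=vision.capture('top');np.savez('w1.npz',**w);np.savez('t1.npz',**t)
print(proj(w,np.array([.512,-.036,.0975])))
b=cv2.resize(t['image'][140:280,210:340],None,fx=2,fy=2)
o=np.zeros((384,772,3),np.uint8);o[:,:512]=w['image'];o[:280,512:]=b
cv2.imwrite('pics/w1.png',o[:,:,::-1])
```

```text
{'clock': 1.4333, 'joint_pos': array([ 0.67647097,  0.04448797, -0.53767048,  1.77964969,  0.02078623,
        1.32326863, -1.63843205]), 'joint_vel': array([ 0.04369247, -0.01549858,  0.08222418,  0.01887673,  0.03464775,
        0.01717125,  0.05907867]), 'effort': array([  0.19435532, -28.91077816,  -0.38060929, -30.97471833,
         0.09814655,  -0.12524907,  -0.42692394]), 'position': array([ 0.49834574, -0.10134302,  0.2334528 ]), 'eef_rot': array([[ 9.79709447e-01, -2.00421174e-01,  8.67542537e-04],
       [-2.00422758e-01, -9.79706241e-01,  2.52984123e-03],
       [ 3.42903090e-04, -2.65238462e-03, -9.99996424e-01]]), 'force': array([ 0.73265733, -0.51360702,  0.10205442]), 'torque': array([0.01861546, 0.06802556, 0.00525435]), 'gripper_force': 0.0, 'gripper_width': 0.0094737824884096}
[189.92164498 183.25802743]
```

View pics/w1.png

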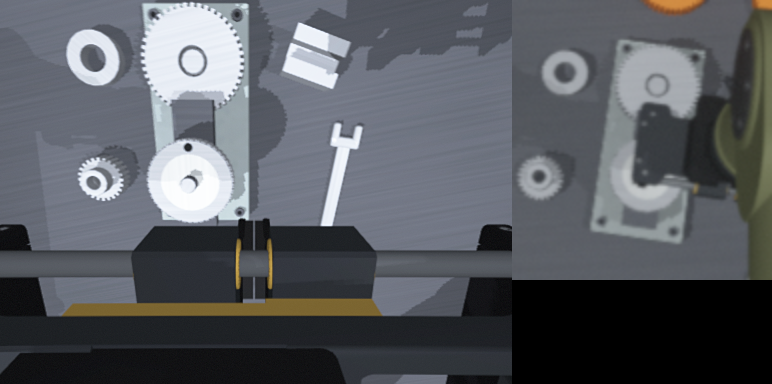

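The wrist view shows the nut disc centred at about (190,181) and the gear bore at (193,61). The shut fingers are at about (254,262), free beside the nut.

Run:
```python
from h import *
w=dict(np.load('w1.npz'))
N=onz(w,(190,181),.0975);G=onz(w,(193,61),.051);d=G-N
print(N,G,np.hypot(*d[:2]),np.degrees(np.arctan2(d[1],d[0])))
for z in (.222,):print(onz(w,(237,225),z),onz(w,(272,225),z),onz(w,(254,220),z))
```

```text
[ 0.51434498 -0.03671722  0.0975    ] [ 0.63432485 -0.06207709  0.051     ] 0.12263071376045348 -11.934815167342931
[ 0.50560633 -0.09264772  0.222     ] [ 0.50124488 -0.11400048  0.222     ] [ 0.50675271 -0.10368934  0.222     ]
```

Emit:
send_rows([
  [[0,0.5,3],[0,0,0],0],
  [[0,0.5,7],[0,0,0],0],
  [[0,0.5,11],[0,0,0],0],
  [[0,0.5,14],[0,0,0],0],
  [[0,0.5,14.5],[0,0,0],0],
  [[0,0.5,14.5],[0,0,0],0],
])

```text
clock: 2.03
position: [0.493, -0.1137, 0.0867]
eef_rot: [[0.977, -0.212, -0.005], [-0.212, -0.977, 0.001], [-0.005, 0.0, -1.0]]
force: [-0.0, -1.3, -0.2]
gripper_width: 0.006
gripper_force: 0.0
```

Emit:
send_rows([
  [[0.3,-0.8,0],[0,0,0],0],
  [[0.3,-1.4,0],[0,0,0],0],
  [[0.3,-1.7,0],[0,0,0],0],
  [[0.3,-1.9,0],[0,0,0],0],
  [[0.3,-2.0,0],[0,0,0],0],
  [[0.3,-2.1,0],[0,0,0],0],
  [[0.3,-2.1,0],[0,0,0],0],
])

```text
clock: 2.62
position: [0.5029, -0.0924, 0.0889]
eef_rot: [[0.978, -0.209, 0.0], [-0.209, -0.978, -0.0], [0.0, 0.0, -1.0]]
force: [-0.6, -0.2, 0.3]
gripper_width: 0.007
gripper_force: 0.0
```

Emit:
send_rows([
  [[0,-0.1,0],[0,0,0],0],
  [[0,-0.15,0],[0,0,0],0],
  [[0,-0.2,0],[0,0,0],0],
  [[0,-0.2,0],[0,0,0],0],
])

```text
clock: 2.95
position: [0.5031, -0.0906, 0.0885]
eef_rot: [[0.978, -0.21, -0.0], [-0.21, -0.978, -0.0], [-0.0, 0.0, -1.0]]
force: [0.3, 0.2, -0.2]
gripper_width: 0.004
gripper_force: 0.0
```

Emit:
send_rows([
  [[0,-0.1,0],[0,0,0],0],
  [[0,-0.2,0],[0,0,0],0],
  [[0,-0.3,0],[0,0,0],0],
  [[0,-0.3,0],[0,0,0],0],
])

```text
clock: 3.28
position: [0.5036, -0.0883, 0.0885]
eef_rot: [[0.978, -0.21, -0.0], [-0.21, -0.978, -0.001], [-0.0, 0.001, -1.0]]
force: [-0.1, -1.7, 0.6]
gripper_width: 0.004
gripper_force: 1.0
```

Emit:
send_rows([
  [[0,-0.1,0],[0,0,0],0],
  [[0,-0.2,0],[0,0,0],0],
  [[0,-0.2,0],[0,0,0],0],
])

```text
clock: 3.53
position: [0.5037, -0.0881, 0.0886]
eef_rot: [[0.977, -0.211, -0.001], [-0.211, -0.977, -0.003], [-0.0, 0.003, -1.0]]
force: [-1.4, -6.4, 0.9]
gripper_width: 0.005
gripper_force: 3.1
```

Run:
```python
import numpy as np
r,hx,hy=40.5,9.5,7.5
pts=[]
for cx,cy,a in((hx,-hy,-90),(hx,hy,0),(-hx,hy,90),(-hx,-hy,180)):
    for t in np.radians(np.linspace(a,a+90,200)): pts.append((cx+r*np.cos(t),cy+r*np.sin(t)))
pts=np.array(pts*3)
s=np.r_[0,np.cumsum(np.hypot(*np.diff(pts,axis=0).T))]
s0=s[0]+2*hx-0  # dummy
per=2*np.pi*r+4*(hx+hy); print(per)
# start at (1.6,-48): 7.9 before pts[0]
q=lambda u:np.array([np.interp(u+per-7.9,s,pts[:,k]) for k in(0,1)])
prev=np.array([1.6,-50.]);u=0
for call in range(7):
    rows=[]
    for k in range(8):
        u+=10; p=q(u); rows.append([round((p[0]-prev[0])/10,1),round(-(p[1]-prev[1])/10,1)])
    prev=prev+np.array([rows[-1][0],-rows[-1][1]])*10
    print(call,prev,rows)
```

```text
322.46900494077323
0 [49.6  1. ] [[np.float64(1.0), np.float64(-0.2)], [np.float64(2.0), np.float64(-0.4)], [np.float64(2.9), np.float64(-0.8)], [np.float64(3.7), np.float64(-1.4)], [np.float64(4.3), np.float64(-2.2)], [np.float64(4.7), np.float64(-3.1)], [np.float64(4.8), np.float64(-4.1)], [np.float64(4.8), np.float64(-5.1)]]
1 [-0.4 48. ] [[np.float64(0.0), np.float64(-1.0)], [np.float64(-0.2), np.float64(-2.0)], [np.float64(-0.6), np.float64(-2.9)], [np.float64(-1.3), np.float64(-3.6)], [np.float64(-2.1), np.float64(-4.2)], [np.float64(-3.0), np.float64(-4.6)], [np.float64(-4.0), np.float64(-4.7)], [np.float64(-5.0), np.float64(-4.7)]]
2 [-50.4   0. ] [[np.float64(-1.0), np.float64(0.0)], [np.float64(-2.0), np.float64(0.1)], [np.float64(-2.9), np.float64(0.5)], [np.float64(-3.7), np.float64(1.1)], [np.float64(-4.3), np.float64(1.9)], [np.float64(-4.8), np.float64(2.8)], [np.float64(-5.0), np.float64(3.8)], [np.float64(-5.0), np.float64(4.8)]]
3 [ -0.4 -48. ] [[np.float64(0.0), np.float64(1.0)], [np.float64(0.2), np.float64(2.0)], [np.float64(0.6), np.float64(2.9)], [np.float64(1.
[... 408 characters left out ...]
loat64(5.0), np.float64(-3.7)], [np.float64(5.0), np.float64(-4.7)]]
5 [ 2.6 48. ] [[np.float64(0.0), np.float64(-1.0)], [np.float64(-0.1), np.float64(-1.9)], [np.float64(-0.5), np.float64(-2.9)], [np.float64(-1.1), np.float64(-3.7)], [np.float64(-1.9), np.float64(-4.3)], [np.float64(-2.8), np.float64(-4.7)], [np.float64(-3.7), np.float64(-4.9)], [np.float64(-4.7), np.float64(-4.9)]]
6 [-50.4   3. ] [[np.float64(-1.0), np.float64(-0.0)], [np.float64(-2.0), np.float64(0.1)], [np.float64(-3.0), np.float64(0.4)], [np.float64(-3.8), np.float64(1.0)], [np.float64(-4.5), np.float64(1.7)], [np.float64(-5.0), np.float64(2.6)], [np.float64(-5.2), np.float64(3.5)], [np.float64(-5.3), np.float64(4.5)]]
```

Quarter-orbit arc one.

Emit:
send_rows([
  [[1.0,-0.2,0],[0,0,0],0],
  [[2.0,-0.4,0],[0,0,0],0],
  [[2.9,-0.8,0],[0,0,0],0],
  [[3.7,-1.4,0],[0,0,0],0],
  [[4.3,-2.2,0],[0,0,0],0],
  [[4.7,-3.1,0],[0,0,0],0],
  [[4.8,-4.1,0],[0,0,0],0],
  [[4.8,-5.1,0],[0,0,0],0],
])

```text
clock: 4.2
position: [0.5675, -0.0485, 0.0904]
eef_rot: [[0.977, -0.212, 0.012], [-0.212, -0.977, -0.003], [0.012, -0.0, -1.0]]
force: [10.7, -3.7, -2.0]
gripper_width: 0.004
gripper_force: 4.8
```

Run:
```python
from h import *
from station import manip,vision
s=vision.capture('scene');np.savez('s2.npz',**s);w=vision.capture('wrist')
b=cv2.resize(s['image'][130:240,180:290],None,fx=3,fy=3)
o=np.zeros((384,512+330,3),np.uint8);o[:,:512]=w['image'];o[:330,512:]=b
cv2.imwrite('pics/s2.png',o[:,50:][:,:,::-1])
st=manip.read_state();print(st['position'],st['force'])
```

```text
[ 0.5680291  -0.04531876  0.09066373] [11.88721291 -1.94605043 -2.52897053]
```

View pics/s2.png

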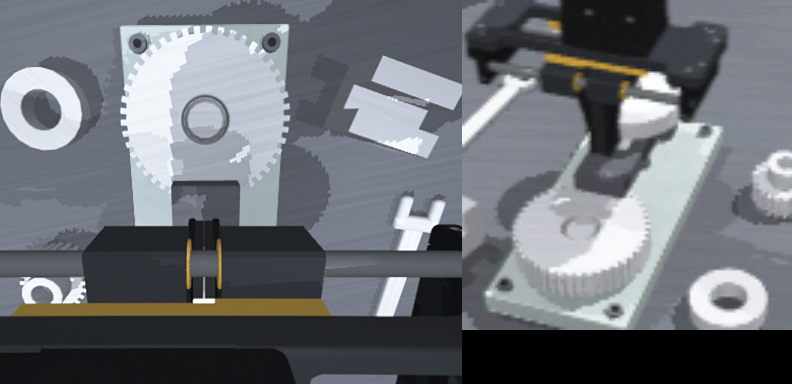

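The finger is now on the gear side of the rim, pressing with about 12 N, and the hole is hidden. The gear, strap and bystanders are undisturbed, so I'll continue.

Emit:
send_rows([
  [[0,-1.0,0],[0,0,0],0],
  [[-0.2,-2.0,0],[0,0,0],0],
  [[-0.6,-2.9,0],[0,0,0],0],
  [[-1.3,-3.6,0],[0,0,0],0],
  [[-2.1,-4.2,0],[0,0,0],0],
  [[-3.0,-4.6,0],[0,0,0],0],
  [[-4.0,-4.7,0],[0,0,0],0],
  [[-5.0,-4.7,0],[0,0,0],0],
])

```text
clock: 4.97
position: [0.527, 0.0171, 0.0914]
eef_rot: [[0.978, -0.206, 0.01], [-0.206, -0.978, 0.008], [0.008, -0.01, -1.0]]
force: [4.2, 9.8, 7.8]
gripper_width: 0.009
gripper_force: 5.3
```

Run:
```python
from h import *
from station import manip,vision
s=vision.capture('scene');w=vision.capture('wrist');t=vision.capture('top')
o=np.zeros((384,512+260,3),np.uint8);o[:,:512]=w['image'];o[:190,512:]=cv2.resize(s['image'][140:235,180:310],None,fx=2,fy=2);o[190:380,512:]=cv2.resize(t['image'][170:265,210:340],None,fx=2,fy=2)
cv2.imwrite('pics/s3.png',o[:,:,::-1])
```

```text
(no output)
```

View pics/s3.png

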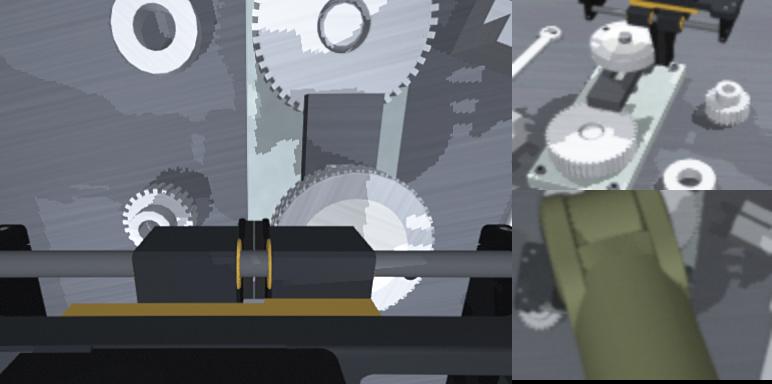

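The wrist view shows the drilled hole at about (411,277), on the right rear of the nut. That is roughly 220° anticlockwise from the start, as no-slip rolling predicts.

Emit:
send_rows([
  [[-1.0,0,0],[0,0,0],0],
  [[-2.0,0.1,0],[0,0,0],0],
  [[-2.9,0.5,0],[0,0,0],0],
  [[-3.7,1.1,0],[0,0,0],0],
  [[-4.3,1.9,0],[0,0,0],0],
  [[-4.8,2.8,0],[0,0,0],0],
  [[-5.0,3.8,0],[0,0,0],0],
  [[-5.0,4.8,0],[0,0,0],0],
])

```text
clock: 5.78
position: [0.4596, -0.0223, 0.088]
eef_rot: [[0.978, -0.207, -0.009], [-0.207, -0.978, 0.003], [-0.009, -0.001, -1.0]]
force: [-7.9, 4.3, 5.5]
gripper_width: 0.009
gripper_force: 4.2
```

Emit:
send_rows([
  [[0,1.0,0],[0,0,0],0],
  [[0.2,2.0,0],[0,0,0],0],
  [[0.6,2.9,0],[0,0,0],0],
  [[1.3,3.6,0],[0,0,0],0],
  [[2.1,4.2,0],[0,0,0],0],
  [[3.0,4.6,0],[0,0,0],0],
  [[4.0,4.8,0],[0,0,0],0],
  [[5.0,4.8,0],[0,0,0],0],
])

```text
clock: 6.45
position: [0.4995, -0.0881, 0.0871]
eef_rot: [[0.977, -0.213, -0.007], [-0.213, -0.977, -0.005], [-0.006, 0.006, -1.0]]
force: [-5.5, -10.4, 0.6]
gripper_width: 0.002
gripper_force: 5.3
```

Emit:
send_rows([
  [[1.0,0,0],[0,0,0],0],
  [[1.9,-0.1,-0.1],[0,0,0],0],
  [[2.9,-0.5,-0.1],[0,0,0],0],
  [[3.7,-1.0,-0.2],[0,0,0],0],
  [[4.4,-1.8,-0.2],[0,0,0],0],
  [[4.8,-2.7,-0.2],[0,0,0],0],
  [[5.0,-3.7,-0.2],[0,0,0],0],
  [[5.0,-4.7,-0.2],[0,0,0],0],
])

```text
clock: 7.12
position: [0.5669, -0.0512, 0.0913]
eef_rot: [[0.977, -0.213, 0.012], [-0.213, -0.977, -0.003], [0.012, 0.0, -1.0]]
force: [12.1, -6.1, -8.7]
gripper_width: 0.008
gripper_force: 6.7
```

Emit:
send_rows([
  [[0,-1.0,0],[0,0,0],0],
  [[-0.1,-1.9,0],[0,0,0],0],
  [[-0.5,-2.9,0],[0,0,0],0],
  [[-1.1,-3.7,0],[0,0,0],0],
  [[-1.9,-4.3,0],[0,0,0],0],
  [[-2.8,-4.7,0],[0,0,0],0],
  [[-3.7,-4.9,0],[0,0,0],0],
  [[-4.7,-4.9,0],[0,0,0],0],
])

```text
clock: 7.78
position: [0.5288, 0.0171, 0.092]
eef_rot: [[0.979, -0.206, 0.008], [-0.206, -0.979, 0.009], [0.006, -0.01, -1.0]]
force: [5.0, 10.8, 2.0]
gripper_width: 0.007
gripper_force: 6.0
```

Run:
```python
from h import *
from station import manip,vision
s=vision.capture('scene');w=vision.capture('wrist')
o=np.zeros((384,512+260,3),np.uint8);o[:,:512]=w['image'];o[:190,512:]=cv2.resize(s['image'][140:235,180:310],None,fx=2,fy=2)
cv2.imwrite('pics/s4.png',o[:,:,::-1])
```

```text
(no output)
```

View pics/s4.png

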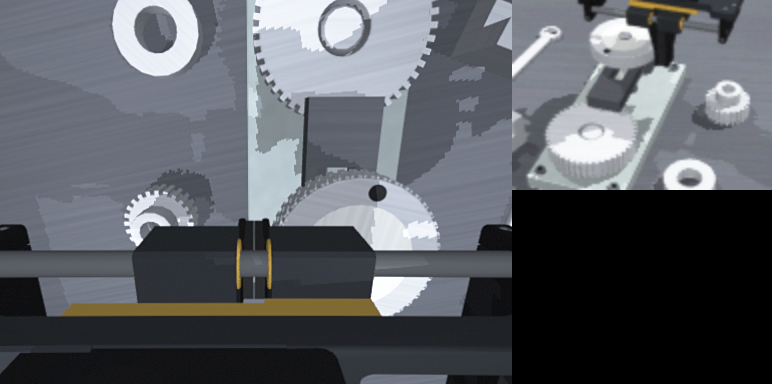

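The wrist view shows the hole at (378,192) against a disc centre of about (355,245). That is 20–25° short of two full turns, and the scene crop shows the nut risen. A short stretch more, then back off.

Emit:
send_rows([
  [[-1.0,0,0],[0,0,0],0],
  [[-2.0,0.1,0],[0,0,0],0],
  [[-3.0,0.4,0],[0,0,0],0],
  [[-4.0,-1.5,0],[0,0,0],0],
  [[-4.0,-3.5,0],[0,0,0],0],
  [[-4.0,-3.5,-3.0],[0,0,0],0],
  [[-4.0,-3.5,-6.0],[0,0,0],0],
  [[-4.0,-3.5,-6.0],[0,0,0],0],
])

```text
clock: 8.55
position: [0.4975, 0.0544, 0.1559]
eef_rot: [[0.978, -0.208, 0.009], [-0.208, -0.978, 0.001], [0.009, -0.003, -1.0]]
force: [1.0, 0.2, -0.4]
gripper_width: 0.006
gripper_force: 0.0
```

Emit:
send_rows([
  [[3.5,2.1,0],[0,0,0],0],
  [[7.0,4.2,0],[0,0,0],0],
  [[10.5,6.4,0],[0,0,0],0],
  [[14.3,8.5,0],[0,0,0],0],
  [[14.3,8.5,0],[0,0,0],0],
  [[14.3,8.5,0],[0,0,0],0],
])

```text
clock: 9.05
position: [0.6168, -0.0628, 0.1489]
eef_rot: [[0.977, -0.214, -0.001], [-0.214, -0.977, 0.002], [-0.002, -0.001, -1.0]]
force: [-0.3, 1.2, 0.6]
gripper_width: 0.004
gripper_force: 0.0
```

Run:
```python
from h import *
from station import manip,vision
s=vision.capture('scene');w=vision.capture('wrist');t=vision.capture('top')
o=np.zeros((400,780,3),np.uint8);o[:384,:512]=w['image'];o[:200,512:772]=cv2.resize(s['image'][140:240,180:310],None,fx=2,fy=2);o[200:400,512:772]=cv2.resize(t['image'][165:265,210:340],None,fx=2,fy=2)
cv2.imwrite('pics/s5.png',o[:,:,::-1]); st=manip.read_state(); print(st['position'])
```

```text
[ 0.6152492  -0.05855393  0.15035032]
```

View pics/s5.png

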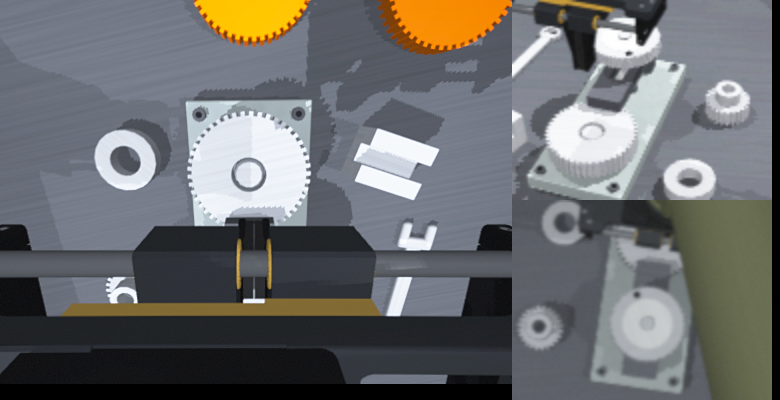

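The nut now stands slightly past two turns. In the top view the hole is at (637,295), about 20° anticlockwise of the gear direction. The finger hangs over the gear just ahead of the nose, so I lower it to strap height.

Emit:
send_rows([
  [[0.6,0,2],[0,0,0],0],
  [[0.6,0,4.5],[0,0,0],0],
  [[0.6,0,6.5],[0,0,0],0],
  [[0.6,0,7.8],[0,0,0],0],
  [[0.6,0,8.0],[0,0,0],0],
  [[0.6,0,8.0],[0,0,0],0],
])

```text
clock: 9.7
position: [0.6211, -0.0608, 0.0704]
eef_rot: [[0.978, -0.208, -0.001], [-0.208, -0.978, 0.0], [-0.001, 0.0, -1.0]]
force: [0.8, -0.1, -0.2]
gripper_width: 0.003
gripper_force: 0.0
```

Emit:
send_rows([
  [[-0.8,0,0],[0,0,0],0],
  [[-1.4,0,0],[0,0,0],0],
  [[-1.9,0,0],[0,0,0],0],
  [[-2.4,0,0],[0,0,0],0],
  [[-2.9,0,0],[0,0,0],0],
  [[-3.4,0,0],[0,0,0],0],
  [[-3.9,0,0],[0,0,0],0],
  [[-4.1,0,0],[0,0,0],0],
])

```text
clock: 10.37
position: [0.5814, -0.0532, 0.0711]
eef_rot: [[0.978, -0.209, 0.001], [-0.209, -0.978, -0.0], [0.001, 0.0, -1.0]]
force: [3.0, 0.4, 2.0]
gripper_width: 0.007
gripper_force: 1.4
```

Emit:
send_rows([
  [[0,0,0],[0,0,0],0],
  [[0,0,0],[0,0,0],0],
])

```text
clock: 10.53
position: [0.581, -0.0533, 0.0702]
eef_rot: [[0.978, -0.21, -0.002], [-0.21, -0.978, -0.0], [-0.001, 0.001, -1.0]]
force: [1.2, -1.1, 0.8]
gripper_width: 0.006
gripper_force: 0.6
```

Emit:
send_rows([
  [[1.0,0,0],[0,0,0],0],
  [[2.5,0,0],[0,0,0],0],
  [[2.5,0,-3],[0,0,0],0],
  [[2.5,0,-7],[0,0,0],0],
  [[2.5,0,-11],[0,0,0],0],
  [[2.5,4,-13],[0,0,0],0],
  [[2.5,8,-13],[0,0,0],0],
  [[2.5,12,-13],[0,0,0],0],
])

```text
clock: 11.2
position: [0.5818, -0.1766, 0.2023]
eef_rot: [[0.978, -0.207, 0.002], [-0.207, -0.978, -0.001], [0.002, 0.001, -1.0]]
force: [0.5, -0.5, -0.8]
gripper_width: 0.004
gripper_force: 0.0
```

Emit:
send_rows([
  [[0,4,0],[0,0,0],0],
  [[0,8,0],[0,0,0],0],
  [[0,8,0],[0,0,0],0],
  [[0,8,0],[0,0,0],0],
])

```text
clock: 11.53
position: [0.5623, -0.2583, 0.1991]
eef_rot: [[0.976, -0.217, -0.003], [-0.217, -0.976, 0.0], [-0.003, 0.0, -1.0]]
force: [1.1, 1.5, -0.4]
gripper_width: 0.001
gripper_force: 0.0
```

Run:
```python
from h import *
from station import manip,vision
s=vision.capture('scene');w=vision.capture('wrist');t=vision.capture('top')
o=np.zeros((560,760,3),np.uint8);o[:300,:390]=cv2.resize(s['image'][140:240,180:310],None,fx=3,fy=3);o[:480,390:750]=cv2.resize(t['image'][150:270,240:330],None,fx=4,fy=4)
o[310:502,:256]=cv2.resize(w['image'],(256,192))
cv2.imwrite('pics/s6.png',o[:,:,::-1]); st=manip.read_state(); print(st['position'],st['force'])
```

```text
[ 0.56465654 -0.2521767   0.19993003] [0.08594885 1.07942854 0.5658946 ]
```

View pics/s6.png

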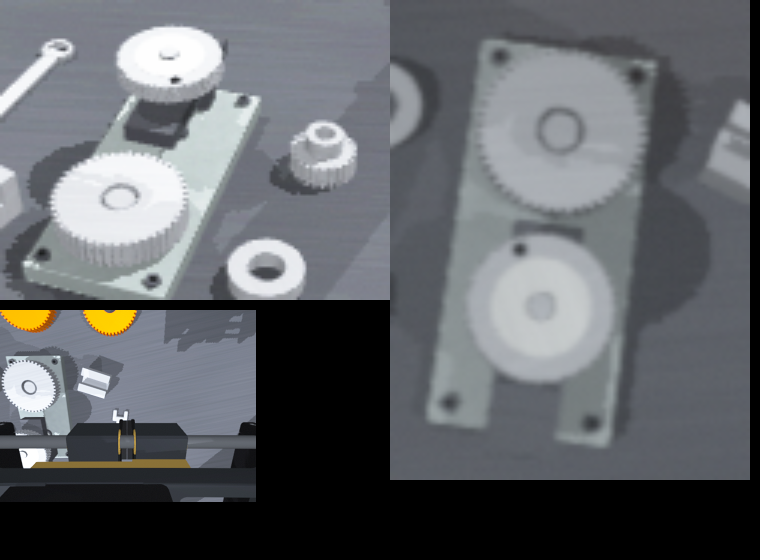

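The top crop shows the strap's nose at about (550,232), well clear of the gear's teeth, which end at about (560,210). The gear is still centred on its plug. The hole at (520,250) puts the nut just past two turns, and the tool touches nothing.

```bash
python3 -c "
from station import ticket
print(ticket.job_done())"
```

```text
the job is handed in; nothing more can be done
None
```

I handed in the job at about 11.5 s: the nut is backed off just over two turns, the strap is pushed back about 24 mm clear of the gear, and the gear still sits on its plug (all judged from camera views and arm positions; no verdict was returned).

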